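# Bench stones back into their rack

## Robot

A 6-joint arm with a two-finger parallel gripper is mounted at the origin on a cart in front of the work surface, level with it; the furniture and walls round the work are solid. World frame = base frame: x ahead of the robot, y to its left, z up, the work surface at z = 0. Lengths are in m, angles in rad, forces in N, time in s.
With the tool pointing down it reaches from about 0.325 to 0.925 m from the base axis. Payload 3.1 kg.
Tool frame: the origin (TCP) lies at the very end of the fingers, on their centre line; the grasp point (between the pads) lies 19 mm behind it (grip_depth is the distance from the TCP to the grasp point, in m); z points along the fingers, y is the line along which they close (so a half turn about z gives the same grasp; the last joint's range is limited). The gripper opens to 85 mm and grips with 20 to 120 N. Pads are 22 mm wide; open, the fingers measure 114 mm over their backs; the gripper's body (76 mm by 85 mm) begins 54 mm behind the grasp point. The pads swing forward as they close: fully open they stand 13 mm farther back than shut.
Start: joints at [-1.288, 0.217, 1.613, -0, 1.311, -0.112], TCP at [0.24, -0.577, 0.192] pointing down, gripper open.
Joint ranges: [-2.75, 2.75], [-0.78, 2.1], [0.31, 2.55], [-1.13, 4.27], [0.13, 2.63], [-2.58, 2.58]. Speed limits (rad/s): [2.79, 2.79, 3.14, 3.14, 3.14, 3.14].

## Interface

Orientations are given as a unit quaternion [w, x, y, z].
In Python, from bench import * gives the robot as it stands.
- The arm moves only by the tool play_rows, never from a script. Its arguments are lists of equal length, an entry for each row: "delta_pos": the shift along the tool's x, y, z in units of 0.1 m (1.0 is 0.1 m), a list of three; "twist": the turn, a rotation vector about the tool's x, y, z in units of 45 degrees (1.0 is 45 degrees), a list of three; "fingers": the opening, from -1 (shut) to 1 (fully open), so that 0 is half open. In form: {"delta_pos": [[dx, dy, dz], ...], "twist": [[ax, ay, az], ...], "fingers": [fingers, ...]}. A call has 1 to 20 rows; each row is the pose to reach, as a shift and turn from the pose commanded when the call began, along the tool's axes at that moment; what a row does not reach only later rows make up. A row lasts 1/10 s, in which the tool goes at most 50 mm and 8.59 degrees, less where a joint would pass 70% of its speed; a pose out of reach is approached as far as the arm can. A call with a number of a shift or a turn outside -1 to 1 is refused whole. A call with a gripper value outside its range is refused whole. The fingers move at their own pace and stop on an object; the grip force is fixed at half the most. Time passes only in rows, so rows that repeat a pose let the fingers close. It gives the time, the measured TCP pose, the force, the opening and the grip force at its end, in the units of the state.
- state(): the state, without advancing time (a new reading comes with each control period).
- capture(name): name is "scene" or "top"; returns a dict with "image" (420x560x3 uint8, red, green, blue), "K" (3x3 intrinsics, pixels), "rvec" (rotation vector, rad) and "tvec" (3), from world to camera coordinates, as OpenCV has them. Camera axes: x right, y down, z forward; pixel columns grow to the right and rows downward; lengths in m; the calibration is good to about 2 mm. A picture is of the moment at which its call begins. There is no depth.
- finish_job(): hands the job in; it is judged then, once.
Trained networks look in a picture, given as the dict that the camera call returned (one of the last four; its "shot" number tells which), for a name from the list of things; names that differ only in an ending like _2 or _b are one class to them, and where a whole thing is asked for, a point or a joint stands for the part that bears it (a point fixed in the world has none). Each returns a list of dicts, best first, with "score" (0 to 1); they miss things now and then, are a little off and sometimes report something else, mostly with a low value. They report only what shows in the picture. A call takes as long as a camera call.
- find_in(picture, label): "point" ([x, y, z] in m, in the coordinates of the camera as it stood for that picture, good to about 4 mm: the middle of the surface that is visible of it).
- regions_of(picture, label): "region" (420x560 bool, what is visible of it).
The state is a dict: "time_s": time; "joint_pos": joint angles; "qd": joint speeds; "joint_efforts": joint torques, N m; "position": TCP position; "orientation": TCP orientation; "ft_force": force on the tool from outside, world axes, zero at the start; "torque": the same for the moment, N m; "gripper_width": finger opening in m; "grip_force": force on a finger pad.
Only numpy, scipy, OpenCV 4.12 (cv2) and the standard library are available. Lean on these libraries where they do the work, as an engineer would, in place of code of your own. Each camera call takes 0.05 s, during which the arm holds its last target. There are 200 camera calls.

## Task

Two sharpening stones on wooden bases have been left out on the bench. Draw the rack's keeper bar fully back to the left by its thumb tab, slide each stone end first and fully home into its own bay (narrow base in the narrow bay, wide base in the wide bay), then run the keeper bar fully shut again so that its tongues stand across the ends of the stones, leaving the other things on the bench where they lie.

Things in the scene. Friction and masses are not known exactly. Their poses are not given: they have to be found in the camera images.
- narrow_stone_center (a point): Loose, 0.36-0.56 kg, too wide for most grippers: a grey sharpening stone on a wooden base with a low wooden stop across each end. Base 100 mm long (x), 72 wide (y); the ends are plain faces up to 26 mm above the bench, the long sides plain up to 18 mm (base), above that the stone is 52 wide. Total height 32. The point is its centre, 16 mm above its underside; z up; both ends are alike.
- wide_stone_center (a point): Loose, 0.44-0.69 kg, too wide for most grippers: the same make, length (100 mm along x) and height as the narrow stone, but its base is 88 mm wide (y) and its stone 68 mm wide. The point is its centre, 16 mm above its underside; z up; both ends are alike.
- stone_rack: The fixed plywood rack with two bays side by side, 118 mm between their middle lines, in either order; the bench is their floor. Origin on the bench in the middle of its front; x points straight into the bays, y to the rack's left as you face the mouths. 236 mm wide (y), 122 deep. Its roof begins 16 mm behind the front; roof top 48 mm, underside 40 mm above the bench.
- narrow_bay_mouth (a point): The narrow bay: 78 mm clear width, flared to 90 over its first 15 mm. The point is the middle of its mouth, in the plane of the walls' front ends, 16 mm above the bench; axes as the rack. The stop at the back is 99 mm behind it: a stone that is home has its centre 49 mm behind this point and its rear end 1 mm in front of it. A card on the roof shows the end view of its own stone, full size.
- wide_bay_mouth (a point): The wide bay: 94 mm clear width, flared to 106 over its first 15 mm; otherwise as the narrow bay (same depth, point and axes). A card on the roof shows the end view of its own stone, full size.
- keeper (a joint): The rack's keeper bar, a steel strip sliding along y on top of the roof's front; 0 shut, 0.036 m fully drawn to the left (+y of the rack). Friction about 1.5 N, stays where left. Its two tongues, 12 mm wide, hang down 5 to 8 mm in front of the mouths to 14 mm above the bench: shut, one bars each bay (it shuts only when both stones are home); drawn, both bays are clear.
- keeper_tab (a point): The black thumb tab standing up from the keeper bar: 19 mm (x) by 7 mm (y), top 75 mm above the bench; the strip below it is 52 mm above the bench. The point is in its middle, 64 mm above the bench, 28 mm behind the rack's front; axes as the rack. Moves with the keeper; push it sideways, along y.
- puppet_arm: Loose bystander, to be left alone: a carved wooden puppet limb with a screw eye, 21 x 111 x 18 mm, lying with its length about along y near the board of the toggle clamp. Origin under its centre.
- sanding_block: Loose bystander, to be left alone: a cork sanding block, 62 x 112 x 36 mm, length along its y, lying between the toggle clamp's board and the front of the chest of drawers. Origin under its centre.
- screw_tin: Loose bystander, to be left alone: a flat round tin of screw eyes, 70 mm across and 22 mm high. Origin under its centre.

How it is judged:
On the way, in this order (a step that is already met when the one before it is completed fails the run):
1. the keeper bar is drawn back, clear of the bays (value of joint keeper above 0.03 m), for 0.1 s.
2. both stones are home in their own bays (x of narrow_stone_center in the frame of narrow_bay_mouth above 0.0455 m and y of narrow_stone_center in the frame of narrow_bay_mouth between -0.006 and 0.006 m and x of wide_stone_center in the frame of wide_bay_mouth above 0.0455 m and y of wide_stone_center in the frame of wide_bay_mouth between -0.006 and 0.006 m), for 0.2 s.
At the end, for the whole second after the job is handed in: The keeper bar is shut to within 6 mm; each stone lies flat in its own bay, with its centre 44.5 mm or more behind the mouth (home is 49 mm) and within 6 mm of the bay's middle line (value of joint keeper below 0.006 m and x of narrow_stone_center in the frame of narrow_bay_mouth between 0.0445 and 0.055 m and y of narrow_stone_center in the frame of narrow_bay_mouth between -0.006 and 0.006 m and angle between each of narrow_stone_center, wide_stone_center's own z axis and vertical below 0.08 rad and angle between the x axis of narrow_stone_center and the x axis of narrow_bay_mouth, either way round below 0.1 rad and x of wide_stone_center in the frame of wide_bay_mouth between 0.0445 and 0.055 m and y of wide_stone_center in the frame of wide_bay_mouth between -0.006 and 0.006 m and angle between the x axis of wide_stone_center and the x axis of wide_bay_mouth, either way round below 0.1 rad); the robot touches nothing.
It fails at once if the puppet limb is shifted by more than 30 mm (distance of puppet_arm from where it was at the start of the episode above 0.03 m).
It fails at once if the sanding block is shifted by more than 30 mm (distance of sanding_block from where it was at the start of the episode above 0.03 m).
It fails at once if the screw tin is shifted by more than 30 mm (distance of screw_tin from where it was at the start of the episode above 0.03 m).
It also fails if it takes over 72 s, if anything falls off the work surface, if the arm or the gripper's body presses on something with over 40 N, if the wrist force passes 120 N, or if a joint passes its speed limit or range.

## Working session

There is one attempt and no reset: what is moved stays moved. The work goes in short steps, Python scripts to look and compute and a tool call to move; the robot and the scene stay as the last step left them, time stands still between calls to the robot, and variables do not carry over. Pictures are saved under pics/ and viewed, at most 10 in all, crops included, and the job is handed in when it is done.

Besides the shell and the picture viewer there is one more tool, called as name(argument=value, ...) on one line, values as JSON. play_rows: Moves the arm, as the interface text tells. Shifts and turns lie within -1 to 1; 1 stands for 0.1 m of shift or 45 degrees of turn. Its arguments: {"type":"object","properties":{"delta_pos":{"type":"array","items":{"type":"array","items":{"type":"number","minimum":-1,"maximum":1}}},"twist":{"type":"array","items":{"type":"array","items":{"type":"number","minimum":-1,"maximum":1}}},"fingers":{"type":"array","items":{"type":"number"}}},"required":["delta_pos","twist","fingers"]}

```bash
mkdir -p pics
cat > h.py <<'E'
from bench import *
import numpy as np, cv2
from scipy.spatial.transform import Rotation as R
def w2c(p): return cv2.Rodrigues(np.array(p['rvec'],float))[0], np.array(p['tvec'],float).ravel()
def world(p,c):
    Rm,t=w2c(p); return Rm.T@(np.array(c)-t)
def ray(p,uv,z):
    Rm,t=w2c(p); d=Rm.T@np.linalg.inv(np.array(p['K']))@np.array([uv[0],uv[1],1.]); o=-Rm.T@t
    return o+d*(z-o[2])/d[2]
def proj(p,X):
    Rm,t=w2c(p); c=np.array(p['K'])@(Rm@np.array(X,float)+t); return c[:2]/c[2]
E
cat > a.py <<'E'
from h import *
np.set_printoptions(precision=4,suppress=True)
for n in ["top","scene"]:
    p=capture(n); cv2.imwrite(f'pics/{n}0.png',cv2.cvtColor(p['image'],cv2.COLOR_RGB2BGR))
    Rm,t=w2c(p); print(n,'cam at',-Rm.T@t, 'axis',Rm[2])
    for l in ["narrow_stone_center","wide_stone_center","stone_rack","keeper_tab","puppet_arm","sanding_block","screw_tin","narrow_bay_mouth","wide_bay_mouth"]:
        try:
            for d in find_in(p,l)[:2]: print(l,round(d['score'],2),world(p,d['point']),proj(p,world(p,d['point'])))
        except Exception as e: print(l,e)
s=state(); print(s)
E
python3 a.py
```

```text
top cam at [ 0.4571 -0.251   0.9681] axis [ 0.1081 -0.0194 -0.9939]
narrow_stone_center 0.9 [ 0.408  -0.3034  0.0293] [291.202  275.8114]
wide_stone_center 0.55 [ 0.5359 -0.0846  0.0333] [201.0043 221.1811]
stone_rack 0.96 [ 0.5416 -0.4334  0.0469] [346.32   220.3167]
stone_rack 0.51 [ 0.5887 -0.4007  0.0483] [332.7244 200.5529]
keeper_tab 0.88 [ 0.5025 -0.4204  0.0523] [341.4422 236.4879]
puppet_arm 0.55 [ 0.5872 -0.2119  0.0117] [254.6179 202.0536]
sanding_block 0.85 [ 0.7041 -0.0117  0.0309] [173.712  152.6812]
screw_tin 0.68 [ 0.3907 -0.5461  0.0019] [388.5854 283.3805]
narrow_bay_mouth 0.78 [ 0.5113 -0.4831  0.0512] [367.6413 233.163 ]
wide_bay_mouth 0.87 [ 0.5878 -0.3996  0.0477] [332.2429 200.9328]
scene cam at [-0.3803 -0.9623  0.6374] axis [ 0.7102  0.5518 -0.4372]
narrow_stone_center 0.8 [ 0.3918 -0.3207  0.026 ] [263.7283 251.1947]
wide_stone_center 0.89 [ 0.5179 -0.0949  0.0217] [231.4858 207.6032]
wide_stone_center 0.18 [ 0.507  -0.4576  0.0472] [338.8751 244.2267]
stone_rack 0.9 [ 0.5058 -0.4541  0.0459] [337.3272 244.3824]
keeper_tab 0.91 [ 0.4902 -0.4192  0.0469] [321
[... 262 characters left out ...]
8]
screw_tin 0.25 [ 0.6902 -0.0195  0.023 ] [251.7934 182.2279]
narrow_bay_mouth 0.94 [ 0.4851 -0.5066  0.0315] [351.2882 260.8239]
wide_bay_mouth 0.82 [ 0.5789 -0.3921  0.0463] [332.2241 225.1876]
{'time_s': 1.0, 'joint_pos': array([-1.2882,  0.2169,  1.6134, -0.    ,  1.3113, -0.1122]), 'qd': array([ 0.0014, -0.0018,  0.001 , -0.0002,  0.0013, -0.0012]), 'joint_efforts': array([ -0.0005, -39.69  , -30.4267,  -0.0003,   0.0007,  -0.    ]), 'position': array([ 0.2404, -0.5769,  0.1917]), 'orientation': array([ 0.    ,  0.9806,  0.1961, -0.    ]), 'ft_force': array([-0.334 ,  0.4522, -0.4249]), 'torque': array([0.019 , 0.0493, 0.0119]), 'grip_force': 0.0, 'gripper_width': 0.08531987483548792}
```

Run:
```python
import cv2
a=cv2.imread('pics/top0.png')[120:320,140:410]; cv2.imwrite('pics/top0c.png',cv2.resize(a,(800,593),interpolation=cv2.INTER_CUBIC))
```

```text
(no output)
```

View pics/top0c.png

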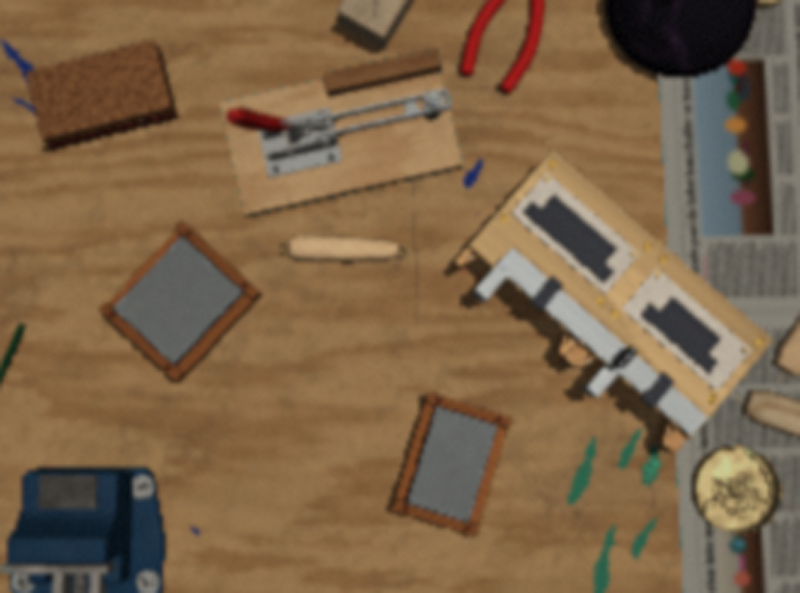

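View pics/scene0.png

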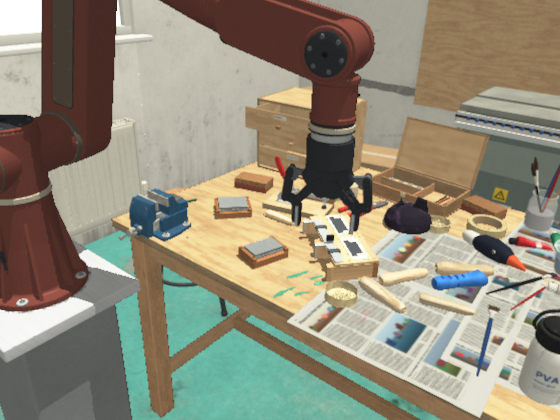

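The crop (full-image pixel = 140 + u/2.963, 120 + v/2.963) shows the rack at about (345,220), yaw about -41°. Its wide bay is the upper-left one and its narrow bay the lower-right. The wide stone at (201,222) is nearly aligned with the rack, and the narrow stone at (291,276) is about 23° off. The keeper tab is near (350,241). Next I'll fit silhouettes in both cameras.

```bash
cat > fit.py <<'E'
from h import *
from scipy.optimize import minimize
np.set_printoptions(precision=4,suppress=True)
def box(x0,x1,y0,y1,z0,z1): return np.array([[x,y,z] for x in(x0,x1) for y in(y0,y1) for z in(z0,z1)])
def stone(b): return np.vstack([box(-.05,.05,-b/2,b/2,0,.026),box(-.042,.042,-b/2+.01,b/2-.01,0,.032)])
M={'narrow_stone_center':stone(.072),'wide_stone_center':stone(.088),
 'stone_rack':np.vstack([box(.016,.122,-.118,.118,0,.048),box(0,.122,-.118,.118,0,.030)])}
S=8
def mask_of(p,X,roi):
    u=np.array([proj(p,x) for x in X]); h=cv2.convexHull(((u-roi[:2]+.5)*S).astype(np.float32)).astype(np.int32)
    m=np.zeros((roi[3]*S,roi[2]*S),np.uint8); cv2.fillConvexPoly(m,h,1)
    return cv2.resize(m.astype(np.float32),(roi[2],roi[3]),interpolation=cv2.INTER_AREA)
def fit(label,ps,x0):
    X=M[label]; T=[]
    for p in ps:
        r=regions_of(p,label)
        if not r: print('no region',label); continue
        m=r[0]['region'].astype(np.float32); ys,xs=np.where(m>0); roi=(xs.min()-8,ys.min()-8,np.ptp(xs)+17,np.ptp(ys)+17)
        roi=(max(roi[0],0),max(roi[1],0),roi[2],roi[3])
        T.append((p,m[roi[1]:roi[1]+roi[3],roi[0]:roi[0]+roi[2]],roi))
    def cost(q,T):
        Rz=R.from_euler('z',q[2]).as_matrix(); Y=X@Rz.T+[q[0],q[1],0]
        c=0
        for p,m,roi in T:
            mm=mask_of(p,Y,(roi[0],roi[1],m.shape[1],m.shape[0])); c+=np.abs(mm-m).sum()/m.sum()
        return c
    out=[]
    for TT in [T]+[[t] for t in T]:
        q=np.array(x0,float)
        for k in (.015,.004):
            sim=np.vstack([q]+[q+d for d in np.diag([k,k,k*10])])
            r=minimize(cost,q,args=(TT,),method='Nelder-Mead',options=dict(initial_simplex=sim,xatol=1e-4,fatol=1e-5)); q=r.x
        out.append((q,r.fun)); print(label,q[:2],np.degrees(q[2]),round(r.fun,3))
    return out[0][0]
E
cat > b.py <<'E'
from fit import *
t=capture('top'); s=capture('scene')
ps=[t,s]
fit('narrow_stone_center',ps,[.40,-.31,np.radians(-18.6)])
fit('wide_stone_center',ps,[.53,-.09,np.radians(-43.7)])
q=fit('stone_rack',ps,[.50,-.39,np.radians(-41.3)])
def P(p,u,v,z): return ray(p,(140+u/2.963,120+v/2.963),z)
# roof corners, tab
for n,c,z in [('BL',(550,152),.048),('BR',(770,345),.048),('cardL',(572,233),.049),('cardR',(692,330),.049),('tab top',(623,355),.075),('tonW',(482,296),.052),('tonN',(596,390),.052),('barR',(697,430),.052)]:
    w=P(t,*c,z); Rz=R.from_euler('z',q[2]).as_matrix(); print(n,w,'rack',Rz.T@(w-[q[0],q[1],0]))
for p in ps:
    for d in find_in(p,'keeper_tab')[:1]: print(world(p,d['point']))
    r=regions_of(p,'keeper_tab')
    if r: ys,xs=np.where(r[0]['region']); print(len(xs),xs.min(),xs.max(),ys.min(),ys.max())
E
python3 b.py
```

```text
narrow_stone_center [ 0.4077 -0.3051] -17.090756861654793 0.199
narrow_stone_center [ 0.4085 -0.3048] -16.90802373427918 0.035
narrow_stone_center [ 0.4035 -0.3071] -16.09348923402145 0.126
wide_stone_center [ 0.5356 -0.0819] -42.22885099585032 0.18
wide_stone_center [ 0.5381 -0.0812] -41.074904903091024 0.075
wide_stone_center [ 0.5323 -0.0834] -41.01327417545447 0.059
stone_rack [ 0.5003 -0.3942] -43.135842951931025 2.478
stone_rack [ 0.495  -0.3952] -40.01522194905096 0.856
stone_rack [ 0.5558 -0.3629] -46.65138842571399 1.417
BL [ 0.66   -0.3837  0.048 ] rack [0.1093 0.1168 0.048 ]
BR [ 0.5047 -0.5612  0.048 ] rack [ 0.1174 -0.1188  0.048 ]
cardL [ 0.5933 -0.4013  0.049 ] rack [0.0727 0.0583 0.049 ]
cardR [ 0.5159 -0.4979  0.049 ] rack [ 0.0823 -0.065   0.049 ]
tab top [ 0.494  -0.4366  0.075 ] rack [ 0.0244 -0.0353  0.075 ]
tonW [ 0.5407 -0.3283  0.052 ] rack [-0.0156  0.0757  0.052 ]
tonN [ 0.4669 -0.4196  0.052 ] rack [-0.0071 -0.0414  0.052 ]
barR [ 0.4362 -0.4999  0.052 ] rack [ 0.0255 -0.121   0.052 ]
[ 0.504  -0.4211  0.0489]
657 301 376 206 264
[ 0.4905 -0.4217  0.0507]
426 303 343 220 262
```

Run:
```python
from fit import *
a=cv2.imread('pics/scene0.png')[200:290,285:405]; cv2.imwrite('pics/s0c.png',cv2.resize(a,(800,600),interpolation=cv2.INTER_CUBIC))
t=capture('top'); s=capture('scene')
b=cv2.imread('pics/top0.png')[165:280,285:405].copy()
vis=[]
for p,(x0,y0) in ((t,(285,165)),(s,(285,200))):
    for l in('stone_rack','keeper_tab'):
        for r in regions_of(p,l)[:2]: 
            m=r['region']; ys,xs=np.where(m); print(l,r['score'],m.sum(),xs.min(),xs.max(),ys.min(),ys.max())
```

```text
stone_rack 0.69 2903 298 399 171 266
keeper_tab 0.71 761 300 376 204 264
stone_rack 0.75 1554 303 378 215 276
stone_rack 0.35 428 304 348 216 241
keeper_tab 0.77 452 303 343 220 262
```

View pics/s0c.png

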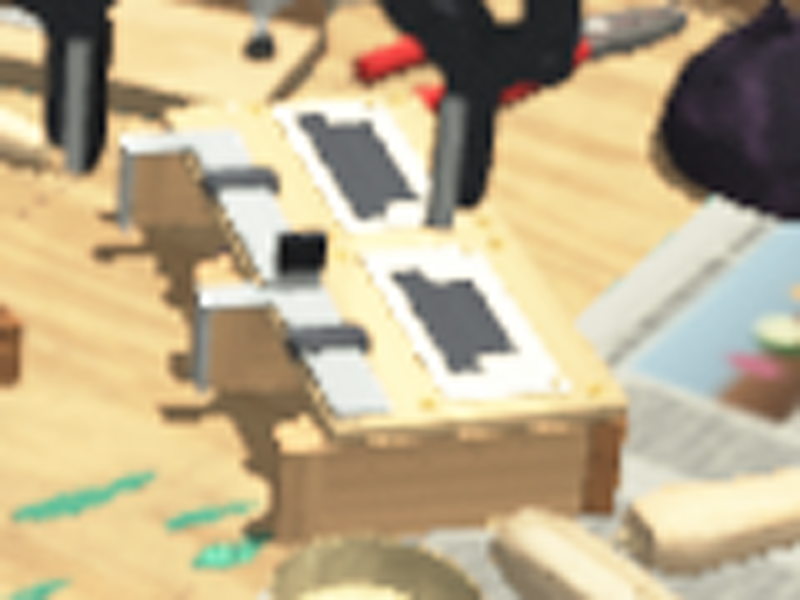

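Run:
```python
from fit import *
s=capture('scene');t=capture('top')
def P(u,v,z): return ray(s,(285+u/6.667,200+v/6.667),z)
yaw=np.radians(-41.2); Rz=R.from_euler('z',yaw).as_matrix(); o=np.array([.4906,-.3921,0])
for n,c,z in [('BR',(625,410),.048),('FR',(330,435),.048),('FL',(172,118),.048),('wallfrontR bottom',(275,540),0),('tabtop mid',(303,235),.075)]:
    w=P(*c,z); print(n,w,'rack',Rz.T@(w-o))
w=ray(t,(140+623/2.963,120+355/2.963),.075); print('tab top',Rz.T@(w-o))
for z in[0]: 
  for u,v in [(675,440),(470,262),(575,355)]: w=ray(t,(140+u/2.963,120+v/2.963),.03); print(Rz.T@(w-o))
```

```text
BR [ 0.4999 -0.5676  0.048 ] rack [ 0.1226 -0.1259  0.048 ]
FR [ 0.4213 -0.5002  0.048 ] rack [ 0.019 -0.127  0.048]
FL [ 0.5738 -0.3284  0.048 ] rack [0.0207 0.1027 0.048 ]
wallfrontR bottom [ 0.4188 -0.4839  0.    ] rack [ 0.0065 -0.1164  0.    ]
tabtop mid [ 0.4874 -0.444   0.075 ] rack [ 0.0318 -0.0412  0.075 ]
tab top [ 0.0319 -0.0312  0.075 ]
[ 0.0155 -0.1136  0.03  ]
[0.0128 0.1069 0.03  ]
[ 0.0131 -0.0077  0.03  ]
```

```bash
cat > go.py <<'E'
from h import *
YAW=np.radians(-41.2); O=np.array([.489,-.394])
ex=np.array([np.cos(YAW),np.sin(YAW)]); ey=np.array([-ex[1],ex[0]])
def rk(x,y,z): return np.r_[O+x*ex+y*ey,z]
def inrk(p): d=np.array(p[:2])-O; return np.round([d@ex,d@ey,p[2]],4)
def delta(pos,yaw,frm=None):
    s=state(); Rm=R.from_quat(np.roll(s['orientation'],-1)); p=s['position'] if frm is None else frm
    T=R.from_euler('z',yaw)*R.from_euler('x',np.pi)
    print('shift',np.round(Rm.inv().apply(np.array(pos)-p)/.1,3),'twist',np.round((Rm.inv()*T).as_rotvec()/np.radians(45),3))
def where():
    s=state(); x=R.from_quat(np.roll(s['orientation'],-1)).as_matrix()
    print('t',round(s['time_s'],2),'pos',np.round(s['position'],4),'yaw',np.round(np.degrees(np.arctan2(x[1,0],x[0,0])),2),'tilt',np.round(x[:,2],3),'rack',inrk(s['position']),'F',np.round(s['ft_force'],1),'w',round(s['gripper_width'],4),'g',s['grip_force'],'j',np.round(s['joint_pos'],2))
E
python3 -c "
from go import *
delta(rk(.028,-.068,.1),YAW); delta(rk(.028,-.068,.06),YAW)"
```

```text
shift [ 2.511 -0.181  0.917] twist [-0.    -0.     1.418]
shift [ 2.511 -0.181  1.317] twist [-0.    -0.     1.418]
```

play_rows(delta_pos=[[0.4,0,0],[0.8,0,0],[1,-0.05,0.1],[1,-0.05,0.1]], twist=[[0,0,0.15],[0,0,0.3],[0,0,0.45],[0,0,0.6]], fingers=[-1,-1,-1,-1])

```text
time_s: 2.4
position: [0.333, -0.5311, 0.1802]
orientation: [-0.002, 0.999, -0.039, -0.0]
ft_force: [-1.2, -0.4, 0.3]
gripper_width: 0.0283
grip_force: 0.0
```

```bash
python3 -c "
from go import *
where();delta(rk(.028,-.068,.1),YAW)"
```

```text
t 2.4 pos [ 0.333  -0.5311  0.1802] yaw -4.45 tilt [-0.     0.003 -1.   ] rack [-0.027  -0.2059  0.1802] F [-1.2 -0.4  0.3] w 0.0283 g 0.0 j [-1.12  0.23  1.62  0.    1.3   0.52]
shift [ 1.266 -0.773  0.804] twist [-0.004  0.002  0.817]
```

play_rows(delta_pos=[[0.4,-0.25,0],[0.8,-0.5,0.1],[0.95,-0.6,0.2],[1,-0.65,0.3],[1,-0.65,0.3],[1,-0.65,0.3]], twist=[[0,0,0.15],[0,0,0.3],[0,0,0.45],[0,0,0.6],[0,0,0.75],[0,0,0.815]], fingers=[-1,-1,-1,-1,-1,-1])

```text
time_s: 3.0
position: [0.4357, -0.4758, 0.1508]
orientation: [-0.0, 0.936, -0.352, -0.001]
ft_force: [-0.3, -0.2, 0.2]
gripper_width: -0.0
grip_force: 0.0
```

```bash
python3 -c "
from go import *
where();delta(rk(.028,-.070,.061),YAW)"
```

```text
t 3.0 pos [ 0.4357 -0.4758  0.1508] yaw -41.17 tilt [-0.001  0.001 -1.   ] rack [ 0.0138 -0.0967  0.1508] F [-0.3 -0.2  0.2] w -0.0 g 0.0 j [-0.94  0.29  1.6  -0.    1.25  1.35]
shift [ 0.143 -0.266  0.898] twist [-0.     0.002  0.001]
```

play_rows(delta_pos=[[0.14,-0.2,0.3],[0.14,-0.22,0.6],[0.14,-0.22,0.8],[0.14,-0.22,0.89],[0.14,-0.22,0.89]], twist=[[0,0,0],[0,0,0],[0,0,0],[0,0,0],[0,0,0]], fingers=[-1,-1,-1,-1,-1])

```text
time_s: 3.5
position: [0.4595, -0.4681, 0.0608]
orientation: [-0.001, 0.936, -0.351, -0.002]
ft_force: [-0.4, 0.3, -0.0]
gripper_width: 0.0003
grip_force: 0.0
```

Run:
```python
from go import *
where()
t=capture('top');s=capture('scene'); tp=state()['position']
print(proj(t,tp),proj(s,tp))
a=t['image'][170:280,290:400]; b=s['image'][195:285,285:395]
a=cv2.resize(a,(400,400),interpolation=cv2.INTER_CUBIC); b=cv2.resize(b,(400,327),interpolation=cv2.INTER_CUBIC); b=cv2.copyMakeBorder(b,0,73,0,0,cv2.BORDER_CONSTANT)
cv2.imwrite('pics/tab.png',cv2.cvtColor(np.hstack([a,b]),cv2.COLOR_RGB2BGR))
```

```text
t 3.5 pos [ 0.4595 -0.4681  0.0608] yaw -41.06 tilt [-0.002  0.003 -1.   ] rack [ 0.0267 -0.0752  0.0608] F [-0.4  0.3 -0. ] w 0.0003 g 0.0 j [-0.9   0.41  1.62 -0.    1.11  1.39]
[363.69438196 254.40172778] [333.31747246 247.51173907]
```

View pics/tab.png

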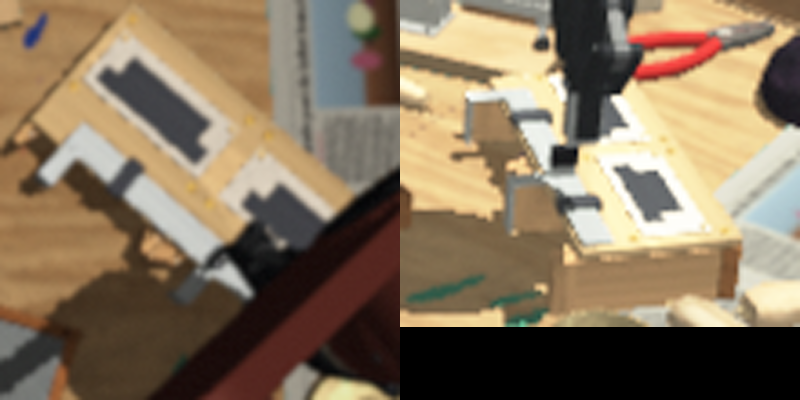

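Run:
```python
from go import *
t=capture('top');s=capture('scene'); st=state()
P=np.array([.2404,-.5769,.1917]); yw=2*.1974
ty=np.array([np.sin(yw),-np.cos(yw),0])
for dz in(0,.013):
  for k in(-.0425,.0425): print(dz,k,proj(s,P+ty*k+[0,0,dz]))
tp=st['position']
for z in (0,.01,.02,.03,.04): print(z,proj(s,tp+[0,0,z]),proj(t,tp+[0,0,z]))
for n,p in(('t',t),('s',s)): print(n,p['K'],p['shot'])
a=s['image'][185:275,290:380]; cv2.imwrite('pics/tab2.png',cv2.cvtColor(cv2.resize(a,(600,600),interpolation=cv2.INTER_CUBIC),cv2.COLOR_RGB2BGR))
```

```text
0 -0.0425 [297.76705086 250.29540315]
0 0.0425 [345.89986638 258.45817186]
0.013 -0.0425 [298.08755213 243.8914863 ]
0.013 0.0425 [346.55662983 251.9555415 ]
0 [333.67995729 247.14332978] [364.05296832 254.2068186 ]
0.01 [334.00929885 243.36378878] [365.10451391 254.19870609]
0.02 [334.34123306 239.55449445] [366.17974137 254.19041087]
0.03 [334.67579065 235.71509405] [367.27945981 254.18192671]
0.04 [335.01300284 231.84522926] [368.40451564 254.17324708]
t [[387.8645767    0.         277.75537702]
 [  0.         387.8645767  212.83764652]
 [  0.           0.           1.        ]] 11
s [[489.23041154   0.         278.82725513]
 [  0.         489.23041154 205.06142503]
 [  0.           0.           1.        ]] 12
```

View pics/tab2.png

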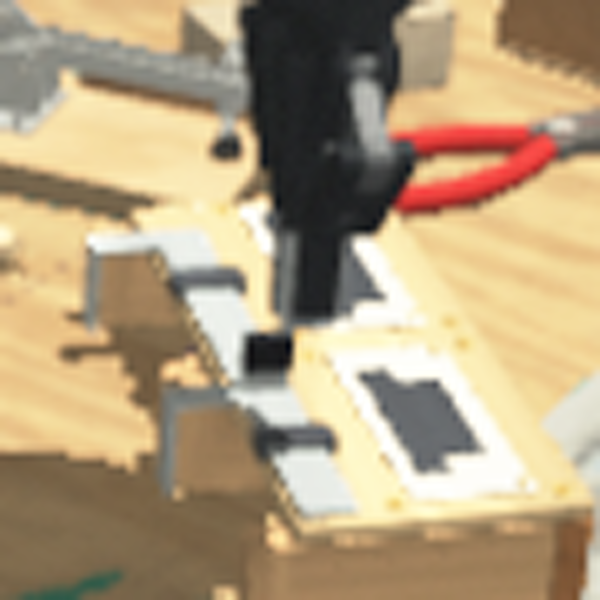

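Run:
```python
from go import *
t=capture('top')
P=np.array([.2404,-.5769,.1917]); yw=2*.1974
ty=np.array([np.sin(yw),-np.cos(yw),0])
for k in(-.0425,.0425): print(k,proj(t,P+ty*k+[0,0,.013]),proj(t,P+ty*k+[0,0,.05]))
a=cv2.imread('pics/top0.png')[220:420,300:560]; cv2.imwrite('pics/top0d.png',cv2.resize(a,(780,600),interpolation=cv2.INTER_CUBIC))
```

```text
-0.0425 [418.30168757 379.74275733] [426.08689349 386.27777469]
0.0425 [458.43336656 362.25361227] [468.24918759 367.83269226]
```

View pics/top0d.png

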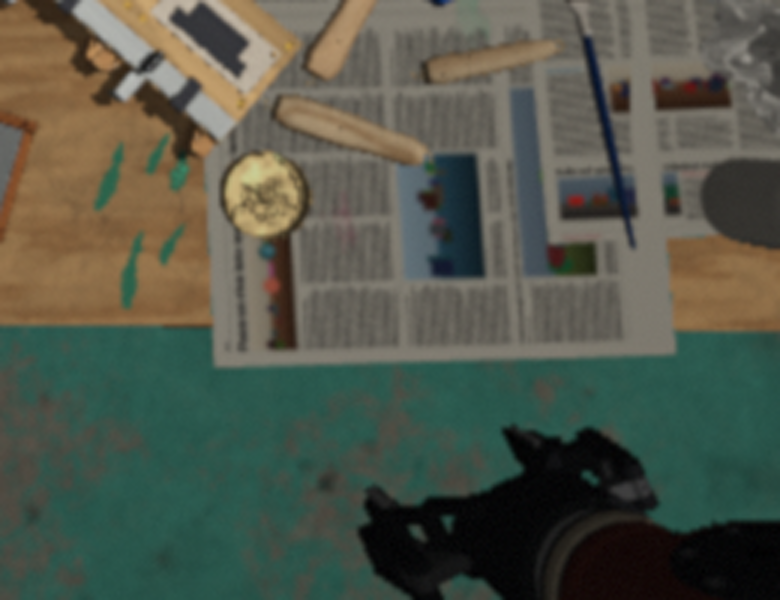

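The fingertips appear about 36 mm higher in both cameras than the reported TCP, at the start pose as well as here. I'll test this by lowering gently and watching the force.

play_rows(delta_pos=[[0,0,0.05],[0,0,0.1],[0,0,0.12],[0,0,0.12]], twist=[[0,0,0],[0,0,0],[0,0,0],[0,0,0]], fingers=[-1,-1,-1,-1])

```text
time_s: 4.15
position: [0.46, -0.4687, 0.0498]
orientation: [-0.0, 0.936, -0.351, -0.001]
ft_force: [0.2, -0.1, 0.4]
gripper_width: 0.0001
grip_force: 0.0
```

play_rows(delta_pos=[[0,0,0.03],[0,0,0.06],[0,0,0.09],[0,0,0.09]], twist=[[0,0,0],[0,0,0],[0,0,0],[0,0,0]], fingers=[-1,-1,-1,-1])

```text
time_s: 4.55
position: [0.4601, -0.4688, 0.0409]
orientation: [-0.0, 0.936, -0.351, -0.001]
ft_force: [-0.4, -0.8, -0.2]
gripper_width: 0.0002
grip_force: 0.0
```

play_rows(delta_pos=[[0,0,0.05],[0,0,0.1],[0,0,0.15],[0,0,0.15]], twist=[[0,0,0],[0,0,0],[0,0,0],[0,0,0]], fingers=[-1,-1,-1,-1])

```text
time_s: 4.95
position: [0.4598, -0.4684, 0.0253]
orientation: [-0.001, 0.937, -0.351, -0.001]
ft_force: [-0.8, -0.7, -0.0]
gripper_width: -0.0002
grip_force: 0.0
```

Run:
```python
from go import *
where(); st=state(); tp=st['position']
s=capture('scene')
print(proj(s,tp+[0,0,.036]))
a=s['image'][200:260,295:375]; cv2.imwrite('pics/tab3.png',cv2.cvtColor(cv2.resize(a,(800,600),interpolation=cv2.INTER_CUBIC),cv2.COLOR_RGB2BGR))
```

```text
t 4.95 pos [ 0.4598 -0.4684  0.0253] yaw -41.06 tilt [-0.001  0.002 -1.   ] rack [ 0.027  -0.0752  0.0253] F [-0.8 -0.7 -0. ] w -0.0002 g 0.0 j [-0.9   0.46  1.64  0.    1.05  1.39]
[332.35511398 248.39516261]
```

View pics/tab3.png

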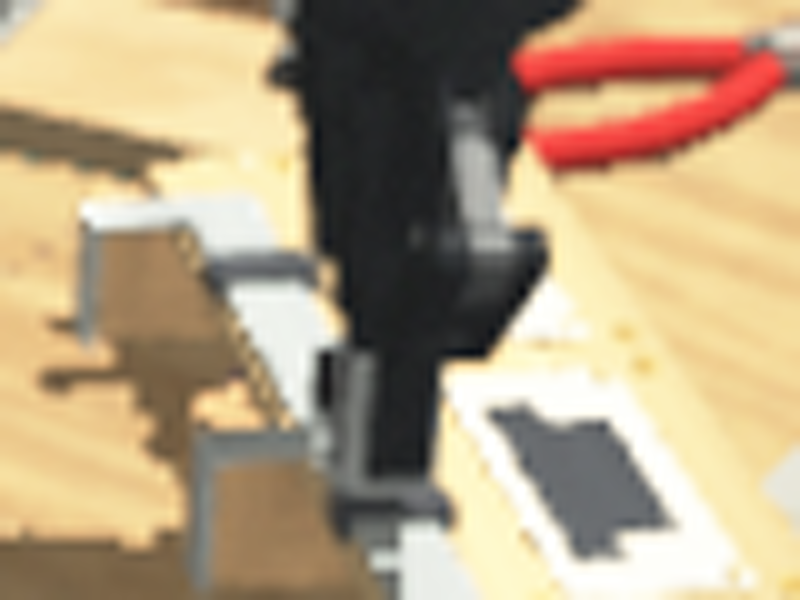

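play_rows(delta_pos=[[0,-0.08,0],[0,-0.16,0],[0,-0.24,0],[0,-0.3,0],[0,-0.36,0],[0,-0.42,0],[0,-0.48,0],[0,-0.48,0]], twist=[[0,0,0],[0,0,0],[0,0,0],[0,0,0],[0,0,0],[0,0,0],[0,0,0],[0,0,0]], fingers=[-1,-1,-1,-1,-1,-1,-1,-1])

```text
time_s: 5.8
position: [0.4927, -0.4323, 0.0268]
orientation: [-0.0, 0.937, -0.35, 0.0]
ft_force: [0.5, 0.6, 0.1]
gripper_width: 0.0001
grip_force: 0.0
```

```bash
cat > tab.py <<'E'
from go import *
where()
for n in('scene','top'):
    p=capture(n); r=regions_of(p,'keeper_tab')
    if r: ys,xs=np.where(r[0]['region']); print(n,r[0]['score'],len(xs),xs.min(),xs.max(),ys.min(),ys.max())
    g=cv2.cvtColor(p['image'],cv2.COLOR_RGB2GRAY)
E
python3 tab.py
```

```text
t 5.8 pos [ 0.4927 -0.4323  0.0268] yaw -41.02 tilt [ 0.001  0.    -1.   ] rack [ 0.028  -0.0264  0.0268] F [0.5 0.6 0.1] w 0.0001 g 0.0006232535383787763 j [-0.83  0.45  1.64  0.    1.05  1.46]
scene 0.6 347 300 339 216 257
top 0.74 357 294 367 198 260
```

play_rows(delta_pos=[[0,-0.05,0],[0,-0.1,0],[0,-0.14,0],[0,-0.18,0],[0,-0.18,0]], twist=[[0,0,0],[0,0,0],[0,0,0],[0,0,0],[0,0,0]], fingers=[-1,-1,-1,-1,-1])

```text
time_s: 6.5
position: [0.5017, -0.4218, 0.0266]
orientation: [0.003, 0.937, -0.35, -0.001]
ft_force: [-7.0, -6.5, -1.0]
gripper_width: -0.0005
grip_force: 4.2
```

```bash
python3 tab.py; python3 -c "
from go import *
p=capture('scene')
for d in (0,.018,.036): print(proj(p,rk(-.008,.08+d,.05)),proj(p,rk(.03,-.113+d,.05)))"
```

```text
t 6.5 pos [ 0.5017 -0.4218  0.0266] yaw -40.95 tilt [-0.004 -0.005 -1.   ] rack [ 0.0279 -0.0126  0.0266] F [-7.  -6.5 -1. ] w -0.0005 g 4.150108247995377 j [-0.8   0.45  1.64 -0.01  1.05  1.49]
scene 0.82 440 299 338 213 255
top 0.89 239 290 326 196 223
[302.30599286 222.15098824] [337.88924189 261.31832418]
[300.78497262 218.93160903] [335.63342857 257.06174765]
[299.30146714 215.79163325] [333.44136084 252.92545503]
```

play_rows(delta_pos=[[0,0.05,0],[0,0.06,-0.4],[-0.1,0,-0.8],[-0.4,-0.35,-1],[-0.7,-0.7,-1],[-0.9,-1,-1],[-0.9,-1,-1]], twist=[[0,0,0],[0,0,0],[0,0,0],[0,0,0],[0,0,0],[0,0,0],[0,0,0]], fingers=[-1,-1,-1,1,1,1,1])

```text
time_s: 7.45
position: [0.5021, -0.2797, 0.1268]
orientation: [-0.002, 0.937, -0.349, -0.0]
ft_force: [0.1, -0.4, -0.5]
gripper_width: 0.0579
grip_force: 0.0
```

```bash
cat > b2.py <<'E'
from fit import *
import sys
t=capture('top'); s=capture('scene')
if 'w' in sys.argv[1]: fit('wide_stone_center',[t,s],[.535,-.082,np.radians(-41)])
if 'n' in sys.argv[1]: fit('narrow_stone_center',[t,s],[.406,-.306,np.radians(-17)])
E
python3 -c "
from go import *
where(); delta([.5141,-.0638,.1],np.radians(-41.1))"; python3 b2.py n
```

```text
t 7.45 pos [ 0.5021 -0.2797  0.1268] yaw -40.81 tilt [ 0.     0.003 -1.   ] rack [-0.0654  0.0946  0.1268] F [ 0.1 -0.4 -0.5] w 0.0579 g 0.0 j [-0.63  0.18  1.79  0.    1.18  1.65]
shift [-1.32  -1.712  0.275] twist [-0.004  0.002  0.006]
narrow_stone_center [ 0.4089 -0.3045] -17.460674912203366 2.24
narrow_stone_center [ 0.4088 -0.3045] -16.54721543026061 1.24
narrow_stone_center [ 0.406 -0.306] -17.0 1.0
```

play_rows(delta_pos=[[-0.3,-0.35,0],[-0.6,-0.7,0],[-0.75,-0.95,0],[-0.75,-0.95,0],[-0.75,-0.95,0]], twist=[[0,0,0],[0,0,0],[0,0,0],[0,0,0],[0,0,0]], fingers=[1,1,1,1,1])

```text
time_s: 8.15
position: [0.5079, -0.1649, 0.1268]
orientation: [0.0, 0.937, -0.351, 0.0]
ft_force: [0.4, 0.2, -1.1]
gripper_width: 0.0852
grip_force: 0.0
```

```bash
python3 -c "
from go import *
where(); delta([.5141,-.0638,.02],np.radians(-41.1))"
```

```text
t 8.15 pos [ 0.5079 -0.1649  0.1268] yaw -41.05 tilt [ 0.    -0.001 -1.   ] rack [-0.1367  0.1848  0.1268] F [ 0.4  0.2 -1.1] w 0.0852 g 0.0 j [-0.45  0.09  1.89 -0.    1.17  1.84]
shift [-0.618 -0.804  1.067] twist [ 0.    -0.001  0.001]
```

play_rows(delta_pos=[[-0.3,-0.4,0],[-0.62,-0.8,0.2],[-0.62,-0.8,0.6],[-0.62,-0.8,0.97],[-0.62,-0.8,0.97],[-0.62,-0.8,0.97]], twist=[[0,0,0],[0,0,0],[0,0,0],[0,0,0],[0,0,0],[0,0,0]], fingers=[1,1,1,1,1,1])

```text
time_s: 8.75
position: [0.5132, -0.0644, 0.0295]
orientation: [0.0, 0.936, -0.352, -0.001]
ft_force: [0.8, 0.1, 0.1]
gripper_width: 0.0851
grip_force: 0.0
```

Run:
```python
from go import *
where(); s=capture('scene'); st=state(); tp=st['position']; ty=R.from_quat(np.roll(st['orientation'],-1)).as_matrix()[:,1]
for k in(-.0425,.0425): print(proj(s,tp+ty*k+[0,0,.049]))
a=s['image'][165:240,185:285]; cv2.imwrite('pics/w1.png',cv2.cvtColor(cv2.resize(a,(800,600),interpolation=cv2.INTER_CUBIC),cv2.COLOR_RGB2BGR))
```

```text
t 8.75 pos [ 0.5132 -0.0644  0.0295] yaw -41.16 tilt [-0.001  0.    -1.   ] rack [-0.199   0.2639  0.0295] F [0.8 0.1 0.1] w 0.0851 g 0.0 j [-0.26  0.2   1.98 -0.    0.97  2.03]
[221.4353292 180.2833726]
[223.75296311 192.42784764]
```

View pics/w1.png

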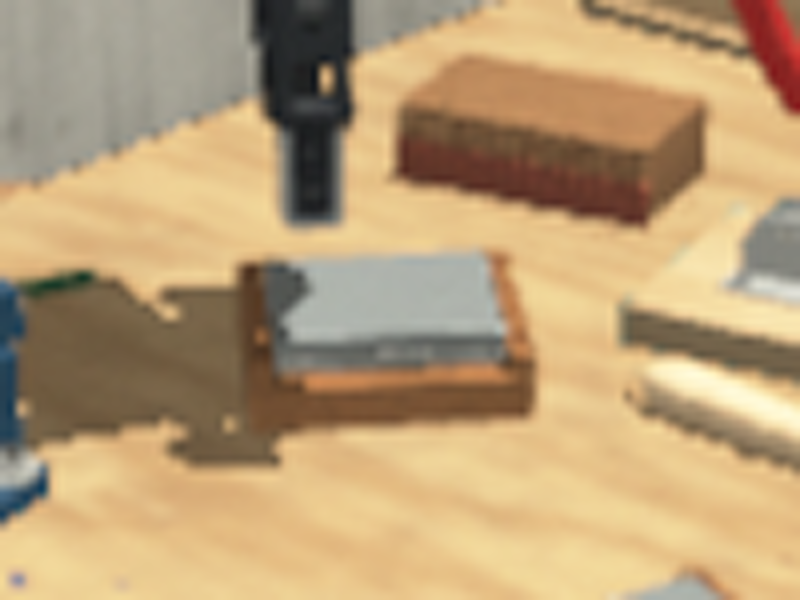

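play_rows(delta_pos=[[0.03,0,0.2],[0.03,0,0.4],[0.03,0,0.52],[0.03,0,0.52],[0.03,0,0.52],[0.03,0,0.52],[0.03,0,0.52],[0.03,0,0.52]], twist=[[0,0,0],[0,0,0],[0,0,0],[0,0,0],[0,0,0],[0,0,0],[0,0,0],[0,0,0]], fingers=[1,1,1,1,0,-1,-1,-1])

```text
time_s: 9.6
position: [0.5178, -0.0655, -0.0199]
orientation: [-0.0, 0.936, -0.351, 0.002]
ft_force: [0.1, 0.6, 5.0]
gripper_width: 0.0654
grip_force: 67.4
```

```bash
python3 -c "
from go import *
where(); print(state()['torque'])"; python3 b2.py w
```

```text
t 9.6 pos [ 0.5178 -0.0655 -0.0199] yaw -41.06 tilt [ 0.004 -0.001 -1.   ] rack [-0.1947  0.2661 -0.0199] F [0.1 0.6 5. ] w 0.0654 g 67.39228248596191 j [-0.26  0.29  1.98  0.    0.87  2.03]
[ 0.10937047  0.09536189 -0.02907417]
wide_stone_center [ 0.5367 -0.0823] -40.35249969124278 1.164
wide_stone_center [ 0.5384 -0.0811] -41.32502847507586 0.857
wide_stone_center [ 0.5318 -0.0847] -41.55423777029778 0.241
```

Carrying the wide stone straight in would hit the narrow stone, which lies in front of that bay. I'll release it and do the narrow stone first.

play_rows(delta_pos=[[0,0,0],[0,0,0],[0,0,0],[0,0,-0.4],[0,0,-0.8],[0,0.35,-1],[0,0.7,-1],[0,1,-1],[0,1,-1]], twist=[[0,0,0],[0,0,0],[0,0,0],[0,0,0],[0,0,0],[0,0,-0.15],[0,0,-0.3],[0,0,-0.45],[0,0,-0.54]], fingers=[1,1,1,1,1,1,1,1,1])

```text
time_s: 10.7
position: [0.4476, -0.1422, 0.0776]
orientation: [0.0, 0.989, -0.145, -0.001]
ft_force: [0.5, -0.5, 0.7]
gripper_width: 0.0852
grip_force: 0.0
```

```bash
python3 -c "
from go import *
where(); delta([.382,-.298,.03],np.radians(-16.8))"
```

```text
t 10.7 pos [ 0.4476 -0.1422  0.0776] yaw -16.71 tilt [-0.001 -0.001 -1.   ] rack [-0.197   0.1622  0.0776] F [ 0.5 -0.5  0.7] w 0.0852 g 0.0 j [-0.46  0.02  2.06 -0.    1.06  1.41]
shift [-0.18   1.68   0.478] twist [0.001 0.001 0.002]
```

play_rows(delta_pos=[[0,0.4,0],[-0.1,0.8,0],[-0.1,1,0],[-0.1,1,0]], twist=[[0,0,0],[0,0,0],[0,0,0],[0,0,0]], fingers=[1,1,1,1])

```text
time_s: 11.1
position: [0.4108, -0.2355, 0.0779]
orientation: [0.0, 0.989, -0.147, 0.0]
ft_force: [0.7, 0.9, -0.0]
gripper_width: 0.0852
grip_force: 0.0
```

```bash
python3 -c "
from go import *
where(); delta([.382,-.298,.03],np.radians(-16.8))"; python3 b2.py w
```

```text
t 11.1 pos [ 0.4108 -0.2355  0.0779] yaw -16.96 tilt [ 0.    -0.001 -1.   ] rack [-0.1633  0.0678  0.0779] F [ 0.7  0.9 -0. ] w 0.0852 g 0.0 j [-0.67  0.03  2.06 -0.    1.06  1.2 ]
shift [-0.093  0.682  0.479] twist [ 0.001 -0.001 -0.004]
wide_stone_center [ 0.5366 -0.0812] -40.8852152734624 0.165
wide_stone_center [ 0.5372 -0.0814] -41.071790154874755 0.037
wide_stone_center [ 0.5338 -0.0817] -40.45710030291612 0.108
```

play_rows(delta_pos=[[-0.09,0.35,0],[-0.09,0.68,0.1],[-0.09,0.68,0.4],[-0.09,0.68,0.75],[-0.09,0.68,0.93],[-0.09,0.68,0.93],[-0.09,0.68,0.93],[-0.09,0.68,0.93],[-0.09,0.68,0.93],[-0.09,0.68,0.93],[-0.09,0.68,0.93]], twist=[[0,0,0],[0,0,0],[0,0,0],[0,0,0],[0,0,0],[0,0,0],[0,0,0],[0,0,0],[0,0,0],[0,0,0],[0,0,0]], fingers=[1,1,1,1,1,1,0,-1,-1,-1,-1])

```text
time_s: 12.4
position: [0.3849, -0.2974, -0.0127]
orientation: [0.001, 0.989, -0.145, 0.002]
ft_force: [-1.2, 1.3, 5.0]
gripper_width: 0.0488
grip_force: 60.9
```

```bash
python3 -c "
from go import *
where()"; python3 b2.py n
```

```text
t 12.4 pos [ 0.3849 -0.2974 -0.0127] yaw -16.73 tilt [ 0.003 -0.003 -1.   ] rack [-0.142   0.0041 -0.0127] F [-1.2  1.3  5. ] w 0.0488 g 60.920498790219426 j [-0.8   0.21  2.07 -0.    0.86  1.06]
narrow_stone_center [ 0.407  -0.3071] -14.0344710730204 2.255
narrow_stone_center [ 0.4075 -0.308 ] -13.532571035058426 1.936
narrow_stone_center [ 0.4043 -0.3062] -18.372884972731647 0.287
```

```bash
python3 -c "
from go import *
delta(rk(-.100,-.059,-.0115),YAW)"
```

```text
shift [ 0.121  0.749 -0.011] twist [ 0.002 -0.005  0.544]
```

play_rows(delta_pos=[[0,0.1,-0.03],[0,0.25,-0.03],[0,0.4,-0.03],[0.03,0.55,-0.03],[0.07,0.68,-0.03],[0.12,0.75,-0.03],[0.12,0.75,-0.03],[0.12,0.75,-0.03]], twist=[[0,0,0.08],[0,0,0.16],[0,0,0.26],[0,0,0.36],[0,0,0.46],[0,0,0.54],[0,0,0.545],[0,0,0.545]], fingers=[-1,-1,-1,-1,-1,-1,-1,-1])

```text
time_s: 13.4
position: [0.3731, -0.371, -0.012]
orientation: [0.0, 0.936, -0.352, 0.0]
ft_force: [-0.5, -0.2, -3.5]
gripper_width: 0.0489
grip_force: 62.6
```

Run:
```python
from go import *
where(); t=capture('top')
s=capture('scene')
a=t['image'][180:290,280:400]; b=s['image'][200:290,270:390]
a=cv2.resize(a,(400,367),interpolation=cv2.INTER_CUBIC); b=cv2.copyMakeBorder(cv2.resize(b,(400,300),interpolation=cv2.INTER_CUBIC),0,67,0,0,cv2.BORDER_CONSTANT)
cv2.imwrite('pics/n1.png',cv2.cvtColor(np.hstack([a,b]),cv2.COLOR_RGB2BGR))
from fit import fit
fit('narrow_stone_center',[t,s],np.r_[rk(-.076,-.059,0)[:2],YAW])
```

```text
t 13.4 pos [ 0.3731 -0.371  -0.012 ] yaw -41.21 tilt [ 0. -0. -1.] rack [-0.1023 -0.059  -0.012 ] F [-0.5 -0.2 -3.5] w 0.0489 g 62.641350980848074 j [-0.92  0.28  1.97 -0.    0.89  1.37]
narrow_stone_center [ 0.3909 -0.3859] -42.59354248575728 3.831
narrow_stone_center [ 0.3917 -0.3866] -41.832573313294745 3.585
narrow_stone_center [ 0.3867 -0.3879] -43.09387515970449 0.172
```

View pics/n1.png

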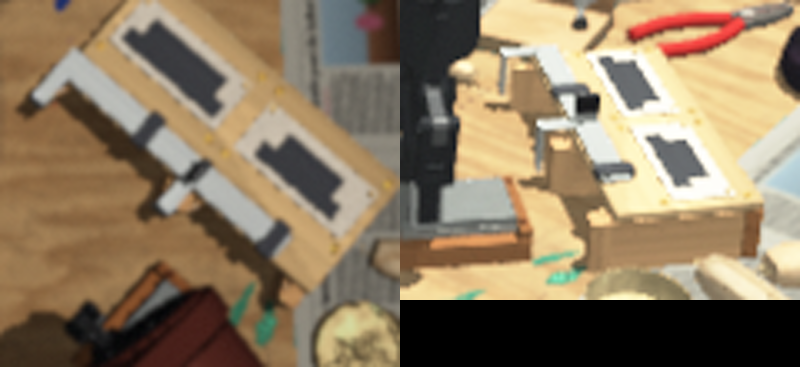

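play_rows(delta_pos=[[0.1,0,0],[0.2,0,0],[0.3,0,0],[0.4,0,0],[0.5,0,0],[0.6,0,0],[0.7,0,0],[0.8,0,0],[0.8,0,0]], twist=[[0,0,0],[0,0,0],[0,0,0],[0,0,0],[0,0,0],[0,0,0],[0,0,0],[0,0,0],[0,0,0]], fingers=[-1,-1,-1,-1,-1,-1,-1,-1,-1])

```text
time_s: 14.5
position: [0.4353, -0.4247, -0.0122]
orientation: [-0.0, 0.936, -0.352, 0.001]
ft_force: [3.6, 2.0, -3.2]
gripper_width: 0.0485
grip_force: 62.7
```

Run:
```python
from go import *
where(); s=capture('scene');t=capture('top')
from fit import fit
fit('narrow_stone_center',[s],np.r_[rk(.00,-.059,0)[:2],YAW])
```

```text
t 14.5 pos [ 0.4353 -0.4247 -0.0122] yaw -41.24 tilt [ 0.002 -0.001 -1.   ] rack [-0.0202 -0.0585 -0.0122] F [ 3.6  2.  -3.2] w 0.0485 g 62.713193502277136 j [-0.89  0.42  1.77  0.    0.94  1.4 ]
narrow_stone_center [ 0.4485 -0.4439] -41.99699899415892 0.795
narrow_stone_center [ 0.4485 -0.4439] -41.99699899415892 0.795
```

play_rows(delta_pos=[[0,0,0.01],[0,0,0.01],[0,0,-0.1],[0,0,-0.3],[-0.2,0,-0.35],[-0.45,0,-0.3],[-0.58,0,-0.25],[-0.58,0,0],[-0.58,0,0.15],[-0.58,0,0.15]], twist=[[0,0,0],[0,0,0],[0,0,0],[0,0,0],[0,0,0],[0,0,0],[0,0,0],[0,0,0],[0,0,0],[0,0,0]], fingers=[0.3,0.3,0.3,0.3,0,-1,-1,-1,-1,-1])

```text
time_s: 15.65
position: [0.3881, -0.3842, -0.0289]
orientation: [-0.001, 0.936, -0.353, -0.002]
ft_force: [0.1, 1.2, -0.8]
gripper_width: -0.0005
grip_force: 0.0
```

Run:
```python
from go import *
where(); s=capture('scene');t=capture('top')
from fit import fit
fit('narrow_stone_center',[s],np.r_[rk(.00,-.059,0)[:2],YAW])
```

```text
t 15.65 pos [ 0.3881 -0.3842 -0.0289] yaw -41.3 tilt [-0.003  0.003 -1.   ] rack [-0.0824 -0.0591 -0.0289] F [ 0.1  1.2 -0.8] w -0.0005 g 0.0 j [-0.91  0.35  1.92 -0.    0.88  1.38]
narrow_stone_center [ 0.3501 -0.3834] -29.74084409738352 1.0
narrow_stone_center [ 0.3501 -0.3834] -29.74084409738352 1.0
```

play_rows(delta_pos=[[0.1,0,0],[0.2,0,0],[0.3,0,0],[0.4,0,0],[0.48,0,0],[0.55,0,0],[0.62,0,0],[0.62,0,0]], twist=[[0,0,0],[0,0,0],[0,0,0],[0,0,0],[0,0,0],[0,0,0],[0,0,0],[0,0,0]], fingers=[-1,-1,-1,-1,-1,-1,-1,-1])

```text
time_s: 16.6
position: [0.4377, -0.4279, -0.0271]
orientation: [0.001, 0.936, -0.353, 0.001]
ft_force: [-0.2, 0.5, -0.6]
gripper_width: -0.0002
grip_force: 0.0
```

Run:
```python
from go import *
where()
```

```text
t 16.6 pos [ 0.4377 -0.4279 -0.0271] yaw -41.28 tilt [ 0.002 -0.002 -1.   ] rack [-0.0163 -0.0593 -0.0271] F [-0.2  0.5 -0.6] w -0.0002 g 0.0 j [-0.89  0.45  1.76  0.    0.92  1.4 ]
```

Push on until it reaches the stop.

play_rows(delta_pos=[[0.03,0,0],[0.06,0,0],[0.09,0,0],[0.12,0,0],[0.12,0,0]], twist=[[0,0,0],[0,0,0],[0,0,0],[0,0,0],[0,0,0]], fingers=[-1,-1,-1,-1,-1])

```text
time_s: 17.1
position: [0.444, -0.4333, -0.0277]
orientation: [-0.001, 0.936, -0.352, -0.002]
ft_force: [-4.4, 3.4, 4.0]
gripper_width: -0.0
grip_force: 3.2
```

Run:
```python
from go import *
where()
```

```text
t 17.1 pos [ 0.444  -0.4333 -0.0277] yaw -41.27 tilt [-0.003  0.003 -1.   ] rack [-0.0079 -0.0592 -0.0277] F [-4.4  3.4  4. ] w -0.0 g 3.1513299141079187 j [-0.89  0.47  1.74 -0.    0.93  1.41]
```

play_rows(delta_pos=[[0.02,0,0],[0.04,0,0],[0.04,0,0]], twist=[[0,0,0],[0,0,0],[0,0,0]], fingers=[-1,-1,-1])

```text
time_s: 17.4
position: [0.4438, -0.4329, -0.0283]
orientation: [-0.003, 0.936, -0.352, -0.006]
ft_force: [-11.0, 8.8, 9.6]
gripper_width: 0.0002
grip_force: 7.1
```

Run:
```python
from go import *
where()
```

```text
t 17.4 pos [ 0.4438 -0.4329 -0.0283] yaw -41.24 tilt [-0.01   0.009 -1.   ] rack [-0.0083 -0.059  -0.0283] F [-11.    8.8   9.6] w 0.0002 g 7.1102084359154105 j [-0.89  0.48  1.73 -0.    0.95  1.41]
```

play_rows(delta_pos=[[-0.15,0,0],[-0.4,0,-0.3],[-0.8,-0.1,-0.7],[-1,-0.5,-0.9],[-1,-0.9,-0.9],[-1,-1,-0.9]], twist=[[0,0,0],[0,0,0],[0,0,0],[0,0,0],[0,0,0],[0,0,0]], fingers=[-1,-1,-1,1,1,1])

```text
time_s: 18.0
position: [0.4426, -0.2948, 0.065]
orientation: [0.0, 0.936, -0.351, 0.003]
ft_force: [-0.5, -0.5, 1.0]
gripper_width: 0.0434
grip_force: 0.0
```

play_rows(delta_pos=[[-0.3,-0.35,0],[-0.6,-0.7,0],[-0.9,-1,0],[-0.9,-1,0]], twist=[[0,0,0],[0,0,0],[0,0,0],[0,0,0]], fingers=[1,1,1,1])

```text
time_s: 18.4
position: [0.4367, -0.1576, 0.0618]
orientation: [-0.001, 0.937, -0.35, -0.001]
ft_force: [-0.5, -0.9, -0.8]
gripper_width: 0.0856
grip_force: 0.0
```

Run:
```python
from go import *
where(); delta([.5178,-.0655,.06],np.radians(-41.1)); s=capture('scene');t=capture('top')
from fit import fit
fit('wide_stone_center',[t,s],[.535,-.082,np.radians(-41)])
```

```text
t 18.4 pos [ 0.4367 -0.1576  0.0618] yaw -41.02 tilt [-0.001  0.002 -1.   ] rack [-0.195   0.1434  0.0618] F [-0.5 -0.9 -0.8] w 0.0856 g 0.0 j [-0.5   0.03  2.08  0.    1.02  1.79]
shift [ 0.007 -1.227  0.019] twist [-0.001  0.002  0.002]
wide_stone_center [ 0.5383 -0.0824] -40.748907376051406 1.344
wide_stone_center [ 0.5383 -0.0824] -40.748907376051406 0.344
wide_stone_center [ 0.535 -0.082] -41.0 1.0
```

Now on to the wide stone: over it, then down and grip.

play_rows(delta_pos=[[0,-0.4,0],[0,-0.8,0],[0,-1,0],[0,-1,0]], twist=[[0,0,0],[0,0,0],[0,0,0],[0,0,0]], fingers=[1,1,1,1])

```text
time_s: 19.0
position: [0.5061, -0.0867, 0.0632]
orientation: [-0.0, 0.936, -0.352, 0.001]
ft_force: [-0.0, -0.9, -0.2]
gripper_width: 0.0858
grip_force: 0.0
```

play_rows(delta_pos=[[0.01,-0.22,0],[0.01,-0.22,0.3],[0.01,-0.22,0.6],[0.01,-0.22,0.82],[0.01,-0.22,0.82],[0.01,-0.22,0.82],[0.01,-0.22,0.82],[0.01,-0.22,0.82],[0.01,-0.22,0.82]], twist=[[0,0,0],[0,0,0],[0,0,0],[0,0,0],[0,0,0],[0,0,0],[0,0,0],[0,0,0],[0,0,0]], fingers=[1,1,1,1,1,0,-1,-1,-1])

```text
time_s: 19.9
position: [0.5204, -0.0715, -0.0173]
orientation: [0.0, 0.936, -0.353, 0.002]
ft_force: [-1.3, -1.0, 5.5]
gripper_width: 0.0655
grip_force: 67.2
```

Run:
```python
from go import *
where(); delta(rk(-.195,.0595,-.018),YAW)
```

```text
t 19.9 pos [ 0.5204 -0.0715 -0.0173] yaw -41.29 tilt [ 0.003 -0.002 -1.   ] rack [-0.1888  0.2633 -0.0173] F [-1.3 -1.   5.5] w 0.0655 g 67.17910766601562 j [-0.27  0.29  1.97 -0.    0.87  2.02]
shift [-0.059  2.038  0.005] twist [-0.001 -0.005 -0.002]
```

play_rows(delta_pos=[[0,0.1,-0.03],[0,0.3,-0.03],[0,0.55,-0.03],[0,0.8,-0.03],[0,1,-0.03],[0,1,-0.03]], twist=[[0,0,0],[0,0,0],[0,0,0],[0,0,0],[0,0,0],[0,0,0]], fingers=[-1,-1,-1,-1,-1,-1])

```text
time_s: 20.5
position: [0.4496, -0.1468, -0.017]
orientation: [0.001, 0.935, -0.353, -0.001]
ft_force: [0.2, -0.4, -3.8]
gripper_width: 0.0651
grip_force: 67.7
```

play_rows(delta_pos=[[0,0.2,0],[0,0.45,0],[0,0.7,0],[0,0.9,0],[0,1,0],[0,1,0],[0,1,0]], twist=[[0,0,0],[0,0,0],[0,0,0],[0,0,0],[0,0,0],[0,0,0],[0,0,0]], fingers=[-1,-1,-1,-1,-1,-1,-1])

```text
time_s: 21.2
position: [0.3865, -0.2202, -0.0166]
orientation: [-0.0, 0.936, -0.353, -0.0]
ft_force: [0.2, -0.3, -4.2]
gripper_width: 0.0649
grip_force: 67.8
```

Run:
```python
from go import *
where(); delta(rk(-.1,.0595,-.0185),YAW)
s=capture('scene')
from fit import fit
fit('wide_stone_center',[s],np.r_[rk(-.17,.059,0)[:2],YAW])
```

```text
t 21.2 pos [ 0.3865 -0.2202 -0.0166] yaw -41.3 tilt [-0.     0.001 -1.   ] rack [-0.1916  0.0633 -0.0166] F [ 0.2 -0.3 -4.2] w 0.0649 g 67.78262972831726 j [-0.68  0.14  2.16  0.    0.84  1.62]
shift [0.916 0.036 0.018] twist [-0.     0.001 -0.002]
wide_stone_center [ 0.3987 -0.234 ] -40.42796007824398 0.234
wide_stone_center [ 0.3987 -0.234 ] -40.42796007824398 0.234
```

play_rows(delta_pos=[[0.1,0.03,0.01],[0.3,0.03,0.01],[0.5,0.03,0.01],[0.7,0.03,0.01],[0.85,0.03,0.01],[1,0.03,0.01],[1,0.03,0.01]], twist=[[0,0,0],[0,0,0],[0,0,0],[0,0,0],[0,0,0],[0,0,0],[0,0,0]], fingers=[-1,-1,-1,-1,-1,-1,-1])

```text
time_s: 22.0
position: [0.4628, -0.2906, -0.0166]
orientation: [0.001, 0.936, -0.352, 0.002]
ft_force: [0.9, -0.2, -4.1]
gripper_width: 0.0652
grip_force: 67.8
```

play_rows(delta_pos=[[0.1,0,0],[0.2,0,0],[0.3,0,0],[0.4,0,0],[0.5,0,0],[0.6,0,0],[0.68,0,0],[0.68,0,0]], twist=[[0,0,0],[0,0,0],[0,0,0],[0,0,0],[0,0,0],[0,0,0],[0,0,0],[0,0,0]], fingers=[-1,-1,-1,-1,-1,-1,-1,-1])

```text
time_s: 22.8
position: [0.5131, -0.3358, -0.0172]
orientation: [0.001, 0.936, -0.353, 0.002]
ft_force: [1.4, -1.9, -1.3]
gripper_width: 0.0647
grip_force: 68.2
```

Run:
```python
from go import *
where()
```

```text
t 22.8 pos [ 0.5131 -0.3358 -0.0172] yaw -41.31 tilt [ 0.004 -0.003 -1.   ] rack [-0.0202  0.0596 -0.0172] F [ 1.4 -1.9 -1.3] w 0.0647 g 68.22729706764221 j [-0.69  0.44  1.76 -0.    0.93  1.6 ]
```

play_rows(delta_pos=[[0,0,0],[0,0,0],[0,0,0],[0,0,-0.15],[0,0,-0.35],[-0.3,0,-0.35],[-0.65,0,-0.3],[-0.65,0,-0.2],[-0.65,0,0],[-0.65,0,0.11],[-0.65,0,0.11]], twist=[[0,0,0],[0,0,0],[0,0,0],[0,0,0],[0,0,0],[0,0,0],[0,0,0],[0,0,0],[0,0,0],[0,0,0],[0,0,0]], fingers=[0.75,0.75,0.75,0.75,0.5,-1,-1,-1,-1,-1,-1])

```text
time_s: 23.9
position: [0.4612, -0.2902, -0.0295]
orientation: [-0.0, 0.936, -0.353, -0.001]
ft_force: [0.4, 0.1, -0.1]
gripper_width: -0.0003
grip_force: 0.0
```

play_rows(delta_pos=[[0.1,0,0],[0.2,0,0],[0.3,0,0],[0.4,0,0],[0.5,0,0],[0.6,0,0],[0.68,0,0],[0.68,0,0]], twist=[[0,0,0],[0,0,0],[0,0,0],[0,0,0],[0,0,0],[0,0,0],[0,0,0],[0,0,0]], fingers=[-1,-1,-1,-1,-1,-1,-1,-1])

```text
time_s: 24.7
position: [0.5152, -0.3376, -0.028]
orientation: [0.001, 0.936, -0.353, 0.002]
ft_force: [0.1, -0.3, 0.5]
gripper_width: 0.0
grip_force: 0.0
```

Run:
```python
from go import *
where()
```

```text
t 24.7 pos [ 0.5152 -0.3376 -0.028 ] yaw -41.29 tilt [ 0.003 -0.003 -1.   ] rack [-0.0175  0.0597 -0.028 ] F [ 0.1 -0.3  0.5] w 0.0 g 0.0 j [-0.69  0.46  1.76 -0.    0.92  1.6 ]
```

play_rows(delta_pos=[[0.03,0,0],[0.06,0,0],[0.09,0,0],[0.12,0,0],[0.15,0,0],[0.15,0,0]], twist=[[0,0,0],[0,0,0],[0,0,0],[0,0,0],[0,0,0],[0,0,0]], fingers=[-1,-1,-1,-1,-1,-1])

```text
time_s: 25.3
position: [0.5214, -0.3429, -0.0291]
orientation: [-0.002, 0.936, -0.352, -0.004]
ft_force: [-7.8, 6.3, 7.7]
gripper_width: 0.0004
grip_force: 5.5
```

Run:
```python
from go import *
where()
```

```text
t 25.3 pos [ 0.5214 -0.3429 -0.0291] yaw -41.26 tilt [-0.007  0.006 -1.   ] rack [-0.0093  0.0598 -0.0291] F [-7.8  6.3  7.7] w 0.0004 g 5.538980690762401 j [-0.69  0.49  1.72 -0.    0.94  1.6 ]
```

play_rows(delta_pos=[[0.03,0,0],[0.04,0,0],[0.04,0,0]], twist=[[0,0,0],[0,0,0],[0,0,0]], fingers=[-1,-1,-1])

```text
time_s: 25.6
position: [0.5212, -0.3426, -0.03]
orientation: [-0.003, 0.936, -0.352, -0.009]
ft_force: [-13.9, 11.8, 11.5]
gripper_width: 0.0002
grip_force: 9.0
```

Run:
```python
from go import *
where()
```

```text
t 25.6 pos [ 0.5212 -0.3426 -0.03  ] yaw -41.25 tilt [-0.014  0.012 -1.   ] rack [-0.0096  0.0599 -0.03  ] F [-13.9  11.8  11.5] w 0.0002 g 9.035475610289723 j [-0.69  0.49  1.72  0.    0.95  1.6 ]
```

play_rows(delta_pos=[[-0.15,0,0],[-0.4,0,-0.2],[-0.5,0,-0.6],[-0.3,0,-1],[0.1,0.05,-1],[0.37,0.1,-1],[0.37,0.1,-0.8],[0.37,0.1,-0.6],[0.37,0.1,-0.6]], twist=[[0,0,0],[0,0,0],[0,0,0],[0,0,0],[0,0,0],[0,0,0],[0,0,0],[0,0,0],[0,0,0]], fingers=[-1,-1,-1,-1,-1,-1,-1,-1,-1])

```text
time_s: 26.5
position: [0.5475, -0.3796, 0.0285]
orientation: [-0.0, 0.936, -0.353, -0.002]
ft_force: [0.3, 1.1, -1.4]
gripper_width: -0.0002
grip_force: 0.0
```

Run:
```python
from go import *
where(); delta(rk(.031,.0,.026),YAW)
```

```text
t 26.5 pos [ 0.5475 -0.3796  0.0285] yaw -41.3 tilt [-0.003  0.002 -1.   ] rack [0.0345 0.0494 0.0285] F [ 0.3  1.1 -1.4] w -0.0002 g 0.0 j [-0.71  0.47  1.61 -0.    1.06  1.58]
shift [-0.034  0.494  0.025] twist [ 0.     0.004 -0.002]
```

Move right (+tool y), pushing the tab toward shut.

play_rows(delta_pos=[[-0.03,0.1,0.02],[-0.03,0.2,0.02],[-0.03,0.3,0.02],[-0.03,0.38,0.02],[-0.03,0.46,0.02],[-0.03,0.54,0.02],[-0.03,0.6,0.02],[-0.03,0.6,0.02]], twist=[[0,0,0],[0,0,0],[0,0,0],[0,0,0],[0,0,0],[0,0,0],[0,0,0],[0,0,0]], fingers=[-1,-1,-1,-1,-1,-1,-1,-1])

```text
time_s: 27.3
position: [0.506, -0.4243, 0.0297]
orientation: [0.0, 0.936, -0.353, -0.0]
ft_force: [-0.2, -0.4, 0.4]
gripper_width: 0.0
grip_force: 0.0
```

```bash
python3 tab.py
```

```text
t 27.3 pos [ 0.506  -0.4243  0.0297] yaw -41.32 tilt [-0.001 -0.001 -1.   ] rack [ 0.0327 -0.0115  0.0297] F [-0.2 -0.4  0.4] w 0.0 g 0.0 j [-0.8   0.46  1.63 -0.    1.06  1.49]
scene 0.93 471 302 341 218 260
top 0.92 446 296 374 202 263
```

Keeper is following, so I'll keep going to the shut stop.

play_rows(delta_pos=[[0,0.04,0.01],[0,0.08,0.02],[0,0.12,0.03],[0,0.16,0.03],[0,0.16,0.03]], twist=[[0,0,0],[0,0,0],[0,0,0],[0,0,0],[0,0,0]], fingers=[-1,-1,-1,-1,-1])

```text
time_s: 28.0
position: [0.4984, -0.433, 0.0284]
orientation: [-0.003, 0.936, -0.353, 0.001]
ft_force: [3.0, 8.6, 8.2]
gripper_width: -0.0001
grip_force: 7.3
```

```bash
python3 tab.py
```

```text
t 28.0 pos [ 0.4984 -0.433   0.0284] yaw -41.35 tilt [ 0.003  0.005 -1.   ] rack [ 0.0327 -0.0231  0.0284] F [3.  8.6 8.2] w -0.0001 g 7.3244678392075 j [-0.82  0.46  1.63  0.01  1.06  1.46]
scene 0.64 344 304 341 220 263
top 0.69 419 301 378 205 265
```

play_rows(delta_pos=[[0,-0.08,0],[0,-0.1,-0.2],[0,-0.1,-0.6],[-0.3,-0.3,-1],[-0.7,-0.6,-1],[-1,-1,-1],[-1,-1,-1]], twist=[[0,0,0],[0,0,0],[0,0,0],[0,0,0],[0,0,0],[0,0,0],[0,0,0]], fingers=[-1,-1,-1,-1,-1,-1,-1])

```text
time_s: 28.9
position: [0.4862, -0.289, 0.1263]
orientation: [-0.001, 0.937, -0.351, -0.001]
ft_force: [-0.4, -0.4, -0.6]
gripper_width: 0.0
grip_force: 0.0
```

```bash
python3 tab.py
python3 - <<'E'
from go import *
t=capture('top');s=capture('scene')
a=t['image'][160:270,280:400]; b=s['image'][200:290,280:400]
a=cv2.resize(a,(400,367),interpolation=cv2.INTER_CUBIC); b=cv2.copyMakeBorder(cv2.resize(b,(400,300),interpolation=cv2.INTER_CUBIC),0,67,0,0,cv2.BORDER_CONSTANT)
cv2.imwrite('pics/end.png',cv2.cvtColor(np.hstack([a,b]),cv2.COLOR_RGB2BGR))
E
```

```text
t 28.9 pos [ 0.4862 -0.289   0.1263] yaw -41.05 tilt [-0.002  0.003 -1.   ] rack [-0.0713  0.0772  0.1263] F [-0.4 -0.4 -0.6] w 0.0 g 0.0 j [-0.66  0.16  1.81  0.    1.18  1.63]
scene 0.98 449 302 342 219 262
top 0.46 175 354 375 243 264
```

View pics/end.png

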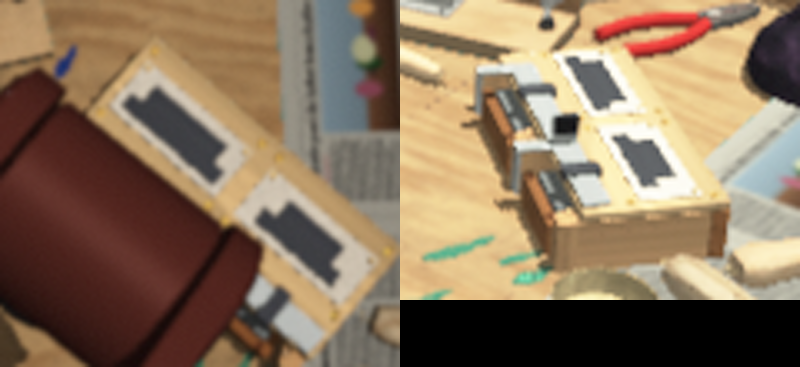

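Both stones are in their bays with the tongues across them. One numeric check remains: the tab position against the initial shut picture.

Run:
```python
from go import *
s=capture('scene'); a=cv2.imread('pics/scene0.png'); b=cv2.cvtColor(s['image'],cv2.COLOR_RGB2BGR)
for n,(x0,y0,x1,y1) in {'tab':(325,232,336,244),'rack':(335,235,375,275)}.items():
    T=cv2.resize(a[y0:y1,x0:x1],None,fx=8,fy=8,interpolation=cv2.INTER_CUBIC); S=cv2.resize(b[y0-8:y1+8,x0-8:x1+8],None,fx=8,fy=8,interpolation=cv2.INTER_CUBIC)
    m=cv2.minMaxLoc(cv2.matchTemplate(S,T,cv2.TM_CCOEFF_NORMED)); print(n,m[1],np.array(m[3])/8-8)
d=[proj(s,rk(.028,-.033+k,.064)) for k in(0,.01)]; print('10mm =',d[1]-d[0])
```

```text
tab 0.9830241203308105 [-0.375 -0.375]
rack 0.9969415664672852 [0. 0.]
10mm = [-1.11646665 -2.07411152]
```

```bash
python3 -c "
from bench import *
print(finish_job())"
```

```text
the job is handed in; nothing more can be done
None
```

The job is handed in, with no result returned: each stone was pushed to the back stop of its own bay, and the keeper bar is back within about 2 mm of its starting shut position with its tongues across both stones. I didn't re-measure the puppet limb, sanding block and screw tin at the end.

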